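# Lift the bottle carrier out of the bath and hold it steady over the draining tray

## Robot

A 7-joint arm with a two-finger parallel gripper is mounted at the origin on the work surface. World frame = base frame: x ahead of the robot, y to its left, z up, the work surface at z = 0. Lengths are in m, angles in rad, forces in N, time in s.
With the tool pointing down it reaches from about 0.4 to 0.85 m from the base axis. Payload 10.4 kg.
Tool frame: the origin (TCP) lies at the very end of the fingers, on their centre line; the grasp point (between the pads) lies 19 mm behind it (manip.grip_point_offset is the distance from the TCP to the grasp point, in m); z points along the fingers, y is the line along which they close (so a half turn about z gives the same grasp; the last joint's range is limited). The gripper opens to 85 mm and grips with 20 to 120 N. Pads are 22 mm wide; open, the fingers measure 114 mm over their backs; the gripper's body (76 mm by 85 mm) begins 54 mm behind the grasp point. The pads swing forward as they close: fully open they stand 13 mm farther back than shut.
Start: joints at [-1.3, 0.332, -0.065, 1.46, 0.022, 1.35, -0.088], TCP at [0.181, 0.598, 0.231] pointing down, gripper open.
Joint ranges: [-2.6, 2.6], [-0.5, 2.12], [-1.47, 1.34], [0.16, 2.42], [-1.27, 4.41], [0.06, 2.06], [-2.6, 2.6]. Speed limits (rad/s): [2.22, 2.22, 2.79, 2.79, 3.14, 3.14, 3.14].

## Interface

Orientations are given as a unit quaternion [x, y, z, w].
In Python, from workcell import manip gives the robot as it stands. The module is installed in compiled form; this text tells all that it offers.
- The arm moves only by the tool step_arm, never from a script. Its argument "moves" is a list of rows, each a list of 7 numbers: the closure, from 0 (fully open) to 1 (shut), then the shift along the world's x, y, z in mm, then the turn, a rotation vector about the world's x, y, z in rad. In form: [[grip, tx, ty, tz, ax, ay, az], ...]. A call has 1 to 10 rows; each row is the pose to reach, as a shift and turn from the pose commanded when the call began; what a row does not reach only later rows make up. A row lasts 1/10 s, in which the tool goes at most 50 mm and 8.59 degrees, less where a joint would pass 70% of its speed; a pose out of reach is approached as far as the arm can. A call with a gripper value outside its range is refused whole. The fingers move at their own pace and stop on an object; "grip_force" is the grip in N (left out, the last holds). Time passes only in rows, so rows that repeat a pose let the fingers close. It gives the time, the measured TCP pose, the force, the opening and the grip force at its end, in the units of the state.
- manip.get_obs(): the state, without advancing time (a new reading comes with each control period).
- manip.camera(name): name is "scene" or "top"; returns a dict with "image" (400x640x3 uint8, blue, green, red), "K" (3x3 intrinsics, pixels), "rvec" (rotation vector, rad) and "tvec" (3), from world to camera coordinates, as OpenCV has them. Camera axes: x right, y down, z forward; pixel columns grow to the right and rows downward; lengths in m; the calibration is good to about 2 mm. A picture is of the moment at which its call begins. There is no depth.
- manip.hand_in(): hands the job in; it is judged then, once.
The state is a dict: "clock": time; "joint_pos": joint angles; "joint_velocities": joint speeds; "tau": joint torques, N m; "position": TCP position; "ee_rot": TCP orientation; "ft_force": force on the tool from outside, world axes, zero at the start; "torque": the same for the moment, N m; "grip_width": opening from 0.0 (shut) to 1.0 (fully open); "grasp_force": force on a finger pad.
Only numpy, scipy, OpenCV 4.12 (cv2) and the standard library are available. Lean on these libraries where they do the work, as an engineer would, in place of code of your own. Each camera call takes 0.05 s, during which the arm holds its last target. There are 200 camera calls.

## Task

Take the two-bottle carrier by its swinging bail and lift it out of the drained water bath to drip off; its bottles are not equally full, so it tips and swings as it comes free of the well. Bring it over the middle of the draining tray, square with the tray and its middle about 100 mm above the bench, steady it with the bail upright and hold it hanging still there for five seconds, without ever setting it down or letting it touch the tray, the bench, the tube rack or the timer, and without knocking the bath once it is out; finish while holding it there by the bail. Keep the bottles in their cells, never far over and untouched, and do not shift the tube rack or the timer.

Things in the scene. Friction and masses are not known exactly. Their poses are not given: they have to be found in the camera images.
- carrier: Stainless bottle carrier, loose, 66 mm wide (x), 268 mm long (y), 50 mm high, an open cell for a bottle at each end, a low block of capped tubes (38 mm high) between. Origin: centre of its underside, z up. It stands on the floor of the bath's well (underside at z = 0.030). Nominal mass 0.36 kg, with bottles 0.76 kg. Positive rotation about x lowers its -y end.
- carrier_pivot (a point): Point on the carrier where it hangs from the bail: mid length and width, 54 mm above its underside, on the nearly frictionless pivots' axis (carrier's x). The carrier swings about this axis, period about 1.27 s (moment of inertia 0.0068 kg m2, loaded centre of mass 22 mm below the axis, 4 to 7 mm towards the fuller bottle); left alone it swings for over half a minute.
- carrier_end (a point): Point on the carrier: lower edge of its +y end, on its middle line (134 mm from the middle, at the underside). Hanging free and at rest, the carrier has one end about 0.16 to 0.33 rad lower than level, that of the fuller bottle; which end that is differs from start to start and cannot be seen.
- bail: The carrier's bail: 5 mm steel wire stirrup, black grip on top, 0.04 kg. Origin on the pivot axis at mid width; x along the axis, z from pivots to grip; wires at x = +-38 mm. It turns about x, up to 0.5 rad either way from the carrier's z, where stops on the carrier hold it. At the start, and whenever let go, it leans on a stop; at the start the grip leans to the carrier's -y end.
- bail_grip (a point): Centre of the bail's grip, 125 mm from the pivot axis along the bail's z: a flat-sided moulded bar 54 mm long (bail's x), 16 mm thick (bail's y), 22 mm high. To be pinched across its 16 mm, fingers pointing along the bail's -z. The bottles' caps stand 70 mm lower than its centre when the bail is upright, 55 mm lower when it leans.
- bottle_a: One of two like 100 ml laboratory bottles, 56 mm across, 105 mm high, glass with a screw cap, loose in a square cell 59 mm wide and 46 mm deep. Origin: centre of its underside. It stands in one end cell on the carrier's 4 mm floor, 101 mm from the carrier's middle. Mass 0.18 to 0.22 kg, one bottle about 40 g heavier than the other.
- bottle_b: The other bottle, the same to look at, in the other end cell, 101 mm from the middle. Mass 0.18 to 0.22 kg; which one is the fuller is not told.
- bath: Shallow water bath, empty and dry, fixed: white housing 160 mm (x) by 320 mm (y) by 85 mm high, with a steel-lined well 84 mm (x) by 274 mm (y), its floor 30 mm above the bench and its rim at 85 mm. The carrier has 3 mm of play at each end of the well, 9 mm at each side. Origin: centre of its underside on the bench (z = 0), z up; it stands to the robot's left or right.
- tray: Grey draining tray, fixed flat on the bench on the other side: outside 136 mm (x) by 324 mm (y), flat floor 126 by 314 mm lying 6 mm above the bench, rim to 16 mm. Origin: centre of its underside on the bench (z = 0), z up. The carrier is to hang over its middle, long way along the tray's y (either way round).
- table: The white bench, fixed, its top at z = 0.
- tube_rack: Bystander: green micro-tube rack 120 by 70 mm, 57 mm high with its tubes, loose on the bench between bath and tray. Origin: centre of its underside.
- timer: Bystander: white bench timer 75 by 60 mm, 21 mm high, loose on the bench between the robot and the tube rack. Origin: centre of its underside.

How it is judged:
By the outcome, as a careful person would: the job done as asked, in the order asked, and still so for the second after the job is handed in, while the arm keeps its last pose, push and grip.
It also fails if it takes over 48 s, if anything falls off the work surface, if the arm or the gripper's body presses on something with over 40 N, if the wrist force passes 120 N, or if a joint passes its speed limit or range.

## Working session

There is one attempt and no reset: what is moved stays moved. The work goes in short steps, Python scripts to look and compute and a tool call to move; the robot and the scene stay as the last step left them, time stands still between calls to the robot, and variables do not carry over. Pictures are saved under pics/ and viewed, at most 10 in all, crops included, and the job is handed in when it is done.

Besides the shell and the picture viewer there is one more tool, called after "Emit:" as a command line: name --pt "numbers of a row" for each row, then --argument value for the rest. step_arm: Moves the arm, as the interface text tells. Its arguments: {"type":"object","properties":{"moves":{"type":"array","items":{"type":"array","items":{"type":"number"}}},"grip_force":{"type":"number"}},"required":["moves"]}

```bash
mkdir -p pics; cat > h.py <<'E'
import numpy as np, cv2
from workcell import manip
def snap(n,f):
    c=manip.camera(n); cv2.imwrite(f,c["image"]); np.savez(f+".npz",K=c["K"],r=c["rvec"],t=c["tvec"]); return c
def ray(f,u,v,z):
    d=np.load(f+".npz"); R=cv2.Rodrigues(d["r"])[0]; t=d["t"].reshape(3)
    o=-R.T@t; w=R.T@np.linalg.inv(d["K"])@np.array([u,v,1.]); return o+w*(z-o[2])/w[2]
def proj(f,P):
    d=np.load(f+".npz"); return cv2.projectPoints(np.array(P,float).reshape(-1,3),d["r"],d["t"],d["K"],None)[0].reshape(-1,2)
E
python3 - <<'E'
from h import *
for n in("top","scene"):
    c=snap(n,f"pics/{n}0.png"); R=cv2.Rodrigues(c["rvec"])[0]; print(n,-R.T@np.ravel(c["tvec"]))
print(manip.get_obs(), manip.grip_point_offset)
E
```

```text
top [0.33914647 0.02748098 1.2461019 ]
scene [ 0.89403035 -0.52538741  1.1267335 ]
{'clock': 0.1, 'joint_pos': array([-1.29960261,  0.3327698 , -0.064701  ,  1.46087471,  0.0215718 ,
        1.34991996, -0.08848712]), 'joint_velocities': array([ 1.47913029e-03, -5.56896593e-04,  8.75608438e-06, -2.52677477e-03,
       -1.76954344e-05, -3.39682455e-04, -3.16124477e-04]), 'tau': array([ 2.07811674e-03, -6.26747775e+01,  4.94866096e-02, -3.92426920e+01,
        1.62925024e-02,  7.07662781e-03, -2.89087768e-05]), 'position': array([0.18088375, 0.59788597, 0.23061147]), 'ee_rot': array([ 1.46355631e-01,  9.89231834e-01, -6.34196374e-04, -7.74374483e-05]), 'ft_force': array([-1.22539075, -0.25434094,  0.71747957]), 'torque': array([-0.02917692,  0.05155613, -0.02325084]), 'grasp_force': 0.0, 'grip_width': 1.0017800571387592} 0.0187
```

View pics/top0.png

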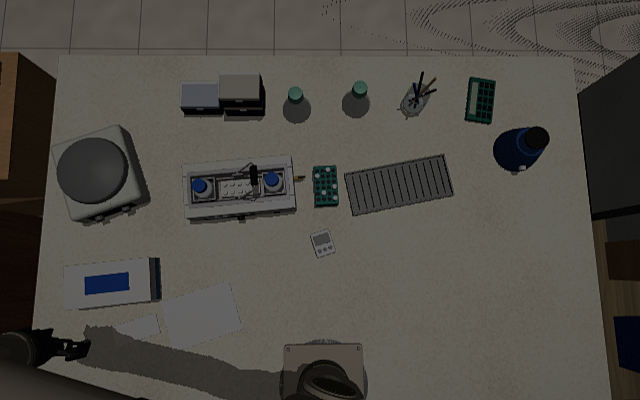

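View pics/scene0.png

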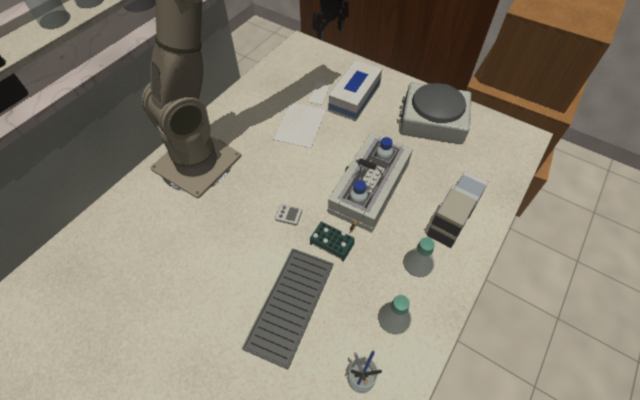

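The top view shows the bath centred near (240,188), the rack at (326,187), the timer at (321,243) and the tray at (400,184). The bail grip at (253,174) leans toward image right, which is world -y. I'll take enlarged crops next.

```bash
python3 - <<'E'
from h import *
i=cv2.imread("pics/top0.png")
def crop(i,x,y,w,h,s,f,g=2.2):
    c=cv2.resize(i[y:y+h,x:x+w],None,fx=s,fy=s,interpolation=cv2.INTER_CUBIC); c=cv2.convertScaleAbs(c,alpha=g)
    cv2.imwrite(f,c)
crop(i,175,145,130,85,6,"pics/c1.png")
crop(i,300,145,160,115,5,"pics/c2.png")
i=cv2.imread("pics/scene0.png")
crop(i,320,125,100,110,5,"pics/c3.png",1.5)
E
```

```text
(no output)
```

View pics/c1.png

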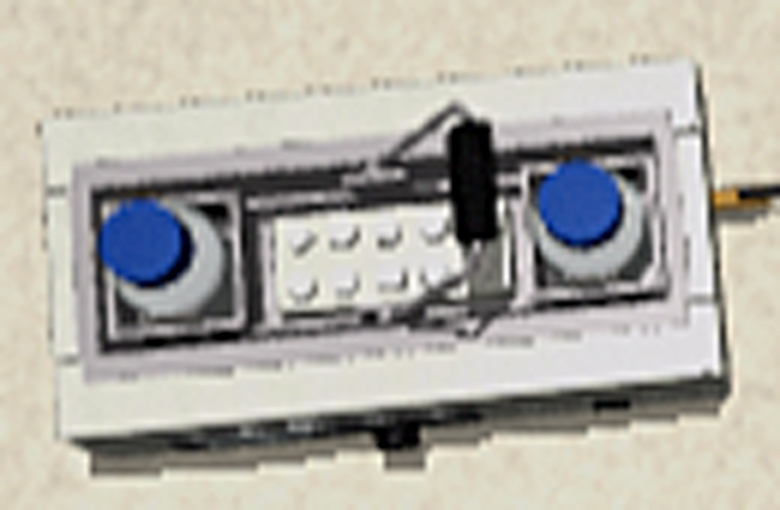

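View pics/c2.png

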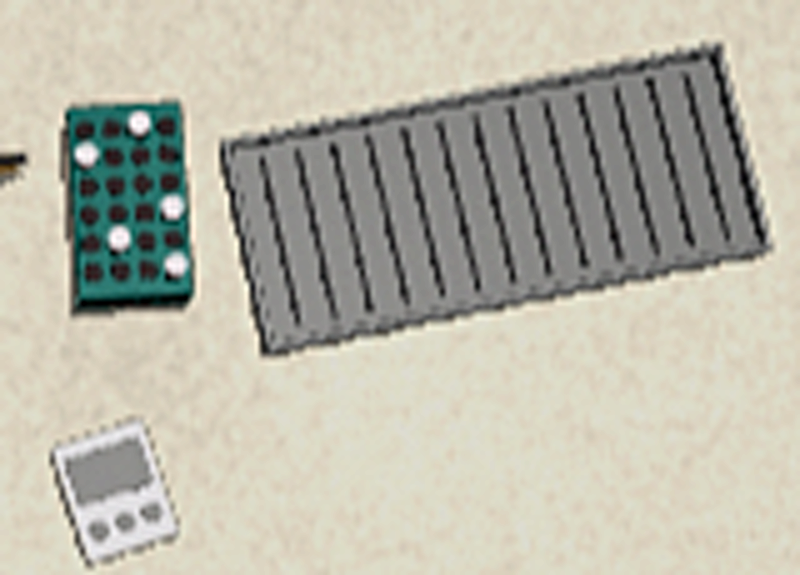

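View pics/c3.png

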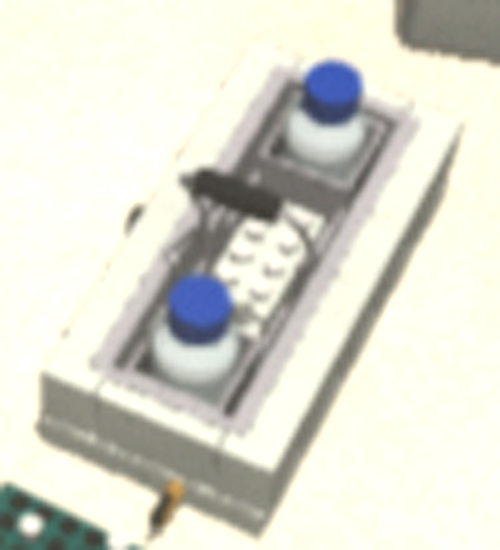

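c1 shows the housing-top corners, the caps and the grip at (472,182). c2 shows the tray, rack and timer. c3 shows the grip at (235,195).

```bash
python3 - <<'E'
from h import *
T="pics/top0.png";S="pics/scene0.png"
def o(p,x,y,s): return [(p[0]+.5)/s-.5+x,(p[1]+.5)/s-.5+y]
def rect(n,ps,z,f=T,c=(175,145,6)):
    P=np.array([ray(f,*o(p,*c),z)[:2] for p in ps]); print(n,P.round(4).tolist(),"ctr",P.mean(0).round(4),"sides",np.linalg.norm(P-np.roll(P,-1,0),axis=1).round(4))
    e=(P[0]+P[3]-P[1]-P[2]); print("  yaw of long(+y) ",np.arctan2(-e[0],e[1]).round(4))
rect("bath",[(42,118),(693,62),(728,380),(62,440)],.085)
rect("well",[(75,168),(665,112),(688,322),(88,380)],.085)
rect("bathS",[(262,48),(462,125),(270,472),(40,372)],.085,S,(320,125,5))
rect("tray",[(220,143),(720,45),(770,250),(263,353)],.016,T,(300,145,5))
rect("rack",[(68,107),(180,102),(192,290),(75,298)],.050,T,(300,145,5))
rect("timer",[(50,448),(142,418),(178,537),(90,566)],.021,T,(300,145,5))
for f,c,ps in((T,(175,145,6),[(143,242),(580,203)]),(S,(320,125,5),[(333,82),(200,300)])):
    P=[ray(f,*o(p,*c),.139) for p in ps]; print("caps",P,(P[0]+P[1])/2,np.linalg.norm(P[0]-P[1]),np.arctan2(-(P[0]-P[1])[0],(P[0]-P[1])[1]))
def M(f):
    d=np.load(f+".npz"); return d["K"]@np.c_[cv2.Rodrigues(d["r"])[0],d["t"].reshape(3)]
X=cv2.triangulatePoints(M(T),M(S),np.array(o((472,182),175,145,6)),np.array(o((235,195),320,125,5))); print("grip",(X[:3]/X[3]).T)
print("grip top",ray(T,*o((472,182),175,145,6),.2), ray(S,*o((235,195),320,125,5),.195))
E
```

```text
bath [[0.6371, 0.4095], [0.6646, 0.0938], [0.5065, 0.0764], [0.4795, 0.393]] ctr [0.5719 0.2432] sides [0.3169 0.159  0.3177 0.1585]
  yaw of long(+y)  0.086
well [[0.6121, 0.3925], [0.6393, 0.1074], [0.535, 0.0957], [0.5083, 0.3819]] ctr [0.5737 0.2444] sides [0.2864 0.105  0.2874 0.1044]
  yaw of long(+y)  0.094
bathS [[0.4902, 0.3923], [0.639, 0.4051], [0.6664, 0.0917], [0.5104, 0.0767]] ctr [0.5765 0.2414] sides [0.1494 0.3146 0.1567 0.3162]
  yaw of long(+y)  1.6618
tray [[0.6248, -0.0688], [0.6872, -0.3864], [0.5555, -0.4104], [0.493, -0.0929]] ctr [ 0.5901 -0.2396] sides [0.3237 0.1338 0.3236 0.1341]
  yaw of long(+y)  0.1943
rack [[0.6396, 0.0258], [0.6425, -0.0422], [0.5269, -0.0478], [0.5225, 0.0222]] ctr [ 0.5829 -0.0105] sides [0.0681 0.1157 0.0701 0.1172]
  yaw of long(+y)  0.0535
timer [[0.4353, 0.0377], [0.4531, -0.0181], [0.3813, -0.0389], [0.3645, 0.0141]] ctr [ 0.4085 -0.0013] sides [0.0586 0.0748 0.0556 0.0747]
  yaw of long(+y)  0.3075
caps [array([0.56445749, 0.34304068, 0.139     ]), array([0.58206849, 0.14276441, 0.139     ])] [0.57326299 0.24290254 0.139     ] 0.20104908263060625 0.0877079169186465
caps [array([0.56495149, 0.34393207, 0.139     ]), array([0.5824331 , 0.14311895, 0.139     ])] [0.57369229 0.24352551 0.139     ] 0.2015726043566874 0.08683521737675165
grip [[0.57869709 0.18382618 0.19526726]]
grip top [0.57826277 0.18369136 0.2       ] [0.57807654 0.18331243 0.195     ]
```

Both cameras agree:
- Carrier centre is (0.5735, 0.243) with yaw 0.087, and the grip is at (0.5787, 0.1835, 0.194).
- Tray centre is (0.590, -0.240) with yaw 0.194.

My plan is to pinch the leaning bail against its stop and do a small test lift to feel which end is heavier. I'll carry it with the stop holding the carrier level, then release it slowly over the tray.

Emit:
step_arm --pt "0.4 15 -17 30 0 0 0.04" --pt "0.4 45 -50 55 0 0 0.08" --pt "0.4 75 -85 75 0 0 0.12" --pt "0.4 105 -120 90 0 0 0.16" --pt "0.4 135 -153 100 0 0 0.2" --pt "0.4 165 -187 105 0 0 0.24" --pt "0.4 195 -222 105 0 0 0.28" --pt "0.4 225 -256 105 0 0 0.32" --pt "0.4 255 -290 105 0 0 0.36" --pt "0.4 280 -320 105 0 0 0.381" --grip_force 100

```text
clock: 1.1
position: [0.4623, 0.2759, 0.3361]
ee_rot: [-0.044, 0.999, -0.0, -0.0]
ft_force: [0.3, -0.7, 1.0]
grip_width: 0.602
grasp_force: 0.0
```

```bash
cat >> h.py <<'E'
from scipy.spatial.transform import Rotation as Ro
yaw=.087; piv=np.array([.5735,.243,.084])
def toolR(yaw,b): # bail rotation b about carrier x
    return Ro.from_euler('z',yaw)*Ro.from_euler('x',b)*Ro.from_matrix(np.diag([-1,1,-1.]))
def delta(p,R,o=None):
    o=o or manip.get_obs(); q=Ro.from_quat(o["ee_rot"])
    print("clock",o["clock"],"pos",o["position"].round(4),"shift mm",(1e3*(np.array(p)-o["position"])).round(1),"rotvec",(R*q.inv()).as_rotvec().round(4),"F",o["ft_force"].round(2),"M",o["torque"].round(3),"q",o["joint_pos"].round(2))
E
python3 - <<'E'
from h import *
R=toolR(.087,.5); tz=R.apply([0,0,1]); g=np.array([.5787,.1835,.1945]); print(tz)
delta(g-.07*tz,R); delta(g+.019*tz,R)
E
```

```text
[-0.04165742  0.4776123  -0.87758256]
clock 1.1 pos [0.4623 0.2759 0.3361] shift mm [ 119.4 -125.8  -80.2] rotvec [ 4.985e-01  4.340e-02 -4.000e-04] F [ 0.27 -0.68  0.97] M [ 0.077 -0.012 -0.025] q [-0.81  0.1   0.21  1.53 -0.02  1.52  1.05]
clock 1.1 pos [0.4623 0.2759 0.3361] shift mm [ 115.6  -83.3 -158.3] rotvec [ 4.985e-01  4.340e-02 -4.000e-04] F [ 0.27 -0.68  0.97] M [ 0.077 -0.012 -0.025] q [-0.81  0.1   0.21  1.53 -0.02  1.52  1.05]
```

Emit:
step_arm --pt "0.4 20 -22 -5 0.07 0.006 0" --pt "0.4 40 -44 -15 0.14 0.012 0" --pt "0.4 60 -66 -25 0.21 0.018 0" --pt "0.4 80 -88 -35 0.28 0.024 0" --pt "0.4 98 -106 -48 0.35 0.03 0" --pt "0.4 112 -119 -62 0.42 0.036 0" --pt "0.4 119 -125 -74 0.4985 0.0434 0" --pt "0.4 119.4 -125.8 -80 0.4985 0.0434 0" --pt "0.4 119.4 -125.8 -80 0.4985 0.0434 0" --pt "0.4 119.4 -125.8 -80 0.4985 0.0434 0"

```text
clock: 2.1
position: [0.58, 0.154, 0.257]
ee_rot: [-0.043, 0.968, 0.247, -0.011]
ft_force: [0.3, -0.2, 0.6]
grip_width: 0.599
grasp_force: 0.0
```

```bash
python3 - <<'E'
from h import *
R=toolR(.087,.5); tz=R.apply([0,0,1]); g=np.array([.5787,.1835,.1945])
delta(g+.019*tz,R)
a=snap("top","pics/t1.png")["image"]; b=snap("scene","pics/s1.png")["image"]
c=[cv2.resize(x,None,fx=4,fy=4,interpolation=cv2.INTER_CUBIC) for x in (cv2.convertScaleAbs(a[145:225,200:295],alpha=2.2),b[115:195,320:415])]
cv2.imwrite("pics/v1.png",np.hstack(c))
E
```

```text
clock 2.1 pos [0.58  0.154 0.257] shift mm [ -2.1  38.6 -79.2] rotvec [-0.      0.0006 -0.0024] F [ 0.35 -0.23  0.57] M [-0.476 -0.057 -0.007] q [-0.39  0.28  0.4   1.59 -0.62  1.38  1.81]
```

View pics/v1.png

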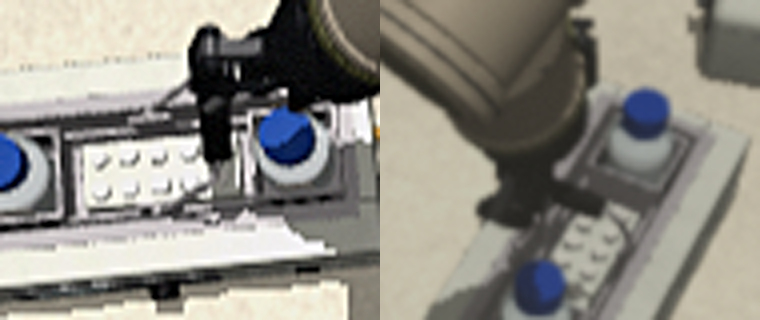

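The gripper sits above the grip with its fingers tilted along the bail, and both caps are clear. Next I descend along the bail axis and close.

Emit:
step_arm --pt "0.4 -0.5 6 -14 0 0 0" --pt "0.4 -1 14 -30 0 0 0" --pt "0.4 -1.5 22 -46 0 0 0" --pt "0.4 -2 30 -62 0 0 0" --pt "0.4 -2 36 -74 0 0 -0.0024" --pt "0.4 -2 38.5 -79 0 0 -0.0024" --pt "0.4 -2 38.5 -79 0 0 -0.0024"

```text
clock: 2.9
position: [0.5779, 0.1916, 0.1767]
ee_rot: [-0.041, 0.968, 0.247, -0.011]
ft_force: [-0.7, -0.1, 0.4]
grip_width: 0.599
grasp_force: 0.0
```

Emit:
step_arm --pt "1 0 0 0 0 0 0" --pt "1 0 0 0 0 0 0" --pt "1 0 0 0 0 0 0" --pt "1 0 0 0 0 0 0" --pt "1 0 0 0 0 0 0" --pt "1 0 0 0 0 0 0" --grip_force 90

```text
clock: 3.5
position: [0.5789, 0.1915, 0.179]
ee_rot: [-0.041, 0.968, 0.248, -0.009]
ft_force: [-1.9, 0.9, 6.2]
grip_width: 0.172
grasp_force: 88.6
```

```bash
python3 - <<'E'
from h import *
R=toolR(.087,.5); tz=R.apply([0,0,1]); g=np.array([.5787,.1835,.1945])
delta(g+.019*tz,R);o=manip.get_obs();print(o["grip_width"],o["grasp_force"])
c=snap("scene","pics/s2.png");snap("top","pics/t2.png")
E
```

```text
clock 3.5 pos [0.5789 0.1915 0.179 ] shift mm [-1.   1.1 -1.2] rotvec [-0.0022  0.002   0.0019] F [-1.95  0.94  6.17] M [0.173 0.344 0.148] q [-0.42  0.34  0.36  1.68 -0.67  1.22  1.84]
0.17169056977497205 88.61155271530151
```

Emit:
step_arm --pt "1 0 0 1 0 0 0" --pt "1 0 0 3 0 0 0" --pt "1 0 0 5 0 0 0" --pt "1 0 0 7 0 0 0" --pt "1 0 0 9 0 0 0" --pt "1 0 0 10 0 0 0" --pt "1 0 0 10 0 0 0" --pt "1 0 0 10 0 0 0"

```text
clock: 4.4
position: [0.5784, 0.1909, 0.1873]
ee_rot: [-0.041, 0.968, 0.247, -0.01]
ft_force: [0.6, 0.4, -8.1]
grip_width: 0.173
grasp_force: 87.8
```

```bash
python3 - <<'E'
from h import *
R=toolR(.087,.5)
delta([.5789,.1915,.179],R)
for n,p in(("scene","s"),("top","t")):
    c=snap(n,f"pics/{p}3.png")["image"].astype(int); b=cv2.imread(f"pics/{p}2.png").astype(int)
    def blobs(i):
        m=((i[:,:,0]>2*i[:,:,2]+20)&(i[:,:,0]>1.6*i[:,:,1])).astype(np.uint8)
        n,l,s,ce=cv2.connectedComponentsWithStats(m); return [(s[k,4],ce[k].round(2).tolist()) for k in range(1,n) if s[k,4]>60]
    print(n,blobs(b),blobs(c))
E
```

```text
clock 4.4 pos [0.5784 0.1909 0.1873] shift mm [ 0.5  0.6 -8.3] rotvec [-0.0004  0.0001  0.0022] F [ 0.57  0.43 -8.13] M [-1.739 -0.196  0.01 ] q [-0.42  0.33  0.36  1.68 -0.66  1.24  1.83]
scene [(np.int32(201), [355.55, 81.06])] [(np.int32(201), [355.55, 81.06]), (np.int32(63), [385.9, 139.38])]
top [(np.int32(137), [525.91, 142.64]), (np.int32(146), [198.07, 184.95]), (np.int32(67), [271.03, 181.33]), (np.int32(745), [106.1, 283.07])] [(np.int32(144), [526.1, 142.99]), (np.int32(150), [198.33, 184.11]), (np.int32(78), [272.44, 181.15]), (np.int32(748), [106.1, 283.08])]
```

```bash
python3 - <<'E'
from h import *
Y=Ro.from_euler('z',.087)
def P(local,th,dz,dy=0): return piv+[0,dy,dz]+(Y*Ro.from_euler('x',th)).apply(local)
for p,f0,f1 in(("s","pics/s2.png","pics/s3.png"),("t","pics/t2.png","pics/t3.png")):
    a,b=[cv2.imread(f,0) for f in(f0,f1)]
    for nm,l in(("+y cap",[0,.101,.05]),("-y cap",[0,-.101,.05])):
        u=proj(f0,P(l,0,0)); 
        print(p,nm,u.round(1),"level",(proj(f0,P(l,0,.0085,-.0006))-u).round(2),"-y low",(proj(f0,P(l,.0634,.0085,-.0006))-u).round(2),end=" ")
        g=u.astype(np.float32).reshape(-1,1,2)
        q,st,e=cv2.calcOpticalFlowPyrLK(a,b,g,None,winSize=(15,15),maxLevel=1); print("seen",(q-g).ravel(),e.ravel())
E
```

```text
s +y cap [[385.9 142.1]] level [[ 0.24 -1.66]] -y low [[ 0.07 -2.31]] seen [-0.19558716 -2.1196747 ] [5.090833]
s -y cap [[359.3 185.7]] level [[ 0.1  -1.53]] -y low [[-0.48  0.44]] seen [-0.5544739   0.05052185] [4.768889]
t +y cap [[198.7 185.2]] level [[-0.64 -0.61]] -y low [[-0.04 -1.18]] seen [-0.10058594 -0.8431244 ] [4.7280555]
t -y cap [[271.6 178.7]] level [[-0.09 -0.66]] -y low [[ 1.21 -0.25]] seen [ 1.0007019  -0.09657288] [2.842639]
```

The optical flow matches "-y end low", so the -y bottle is the fuller one. I'll set the carrier back on the well floor, swing the bail to its other stop and lift from there so it stays level.

Emit:
step_arm --pt "1 0 0 -2 0 0 0" --pt "1 0 0 -4 0 0 0" --pt "1 0 0 -6 0 0 0" --pt "1 0 0 -8 0 0 0" --pt "1 0 0 -9 0 0 0" --pt "1 0 0 -9 0 0 0"

```text
clock: 5.1
position: [0.5787, 0.1907, 0.1792]
ee_rot: [-0.041, 0.968, 0.248, -0.01]
ft_force: [-3.4, -3.0, 2.8]
grip_width: 0.171
grasp_force: 89.3
```

Emit:
step_arm --pt "1 -0.8 9.7 4.7 -0.0996 -0.0087 0" --pt "1 -1.7 19.8 8.4 -0.1992 -0.0174 0" --pt "1 -2.6 30.2 11.1 -0.2989 -0.0261 0" --pt "1 -3.6 40.8 12.7 -0.3985 -0.0348 0" --pt "1 -4.5 51.6 13.2 -0.4981 -0.0434 0" --pt "1 -5.4 62.4 12.7 -0.5977 -0.0521 0" --pt "1 -6.4 72.9 11.1 -0.6973 -0.0608 0" --pt "1 -7.3 83.4 8.4 -0.797 -0.0695 0" --pt "1 -8.2 93.4 4.7 -0.8966 -0.0782 0" --pt "1 -9 103.2 0 -0.9962 -0.0869 0"

```text
clock: 6.1
position: [0.5694, 0.2964, 0.1793]
ee_rot: [-0.042, 0.968, -0.247, 0.013]
ft_force: [-0.2, -2.1, -5.2]
grip_width: 0.168
grasp_force: 88.8
```

Emit:
step_arm --pt "1 0 0 0 0 0 0" --pt "1 0 0 0 0 0 0" --pt "1 0 0 0 0 0 0"

```text
clock: 6.4
position: [0.5698, 0.2963, 0.1794]
ee_rot: [-0.042, 0.968, -0.245, 0.013]
ft_force: [0.6, 2.8, 4.0]
grip_width: 0.17
grasp_force: 90.7
```

```bash
python3 - <<'E'
from h import *
R=toolR(.087,-.5); 
delta(piv+.108*R.apply([0,0,-1]),R)
snap("scene","pics/s4.png");snap("top","pics/t4.png")
E
```

```text
clock 6.4 pos [0.5698 0.2963 0.1794] shift mm [-0.8 -1.7 -0.6] rotvec [-0.0041  0.0036 -0.001 ] F [0.64 2.75 3.99] M [ 0.514 -0.046  0.277] q [-1.03  0.62  0.43  1.31  0.17  1.53  0.98]
```

Emit:
step_arm --pt "1 0 0 1 0 0 0" --pt "1 0 0 3 0 0 0" --pt "1 0 0 5 0 0 0" --pt "1 0 0 7 0 0 0" --pt "1 0 0 9 0 0 0" --pt "1 0 0 11 0 0 0" --pt "1 0 0 12 0 0 0" --pt "1 0 0 12 0 0 0" --pt "1 0 0 12 0 0 0"

```text
clock: 7.4
position: [0.5693, 0.2942, 0.1903]
ee_rot: [-0.041, 0.968, -0.247, 0.012]
ft_force: [0.0, -0.2, -8.5]
grip_width: 0.164
grasp_force: 89.0
```

```bash
cat >> h.py <<'E'
def tilt(f0,f1,pv1,yaw1=.087,ths=np.arange(-.4,.41,.01)): pass
E
python3 - <<'E'
from h import *
R=toolR(.087,-.5); delta([.5698,.2963,.1794],R)
Y=Ro.from_euler('z',.087)
def P(local,th,dz,dy=0): return piv+[0,dy,dz]+(Y*Ro.from_euler('x',th)).apply(local)
snap("scene","pics/s5.png");snap("top","pics/t5.png")
for p in "st":
    f0,f1=f"pics/{p}4.png",f"pics/{p}5.png"
    a,b=[cv2.imread(f,0) for f in(f0,f1)]
    for nm,l in(("+y cap",[0,.101,.05]),("-y cap",[0,-.101,.05])):
        u=proj(f0,P(l,0,0)); 
        print(p,nm,u.round(1),"level",(proj(f0,P(l,0,.011))-u).round(2),"-y low",(proj(f0,P(l,.08,.011))-u).round(2),end=" ")
        g=u.astype(np.float32).reshape(-1,1,2)
        q,st,e=cv2.calcOpticalFlowPyrLK(a,b,g,None,winSize=(15,15),maxLevel=1); print("seen",(q-g).ravel(),e.ravel())
E
```

```text
clock 7.4 pos [0.5693 0.2942 0.1903] shift mm [  0.5   2.1 -10.9] rotvec [-0.0007  0.0018  0.0011] F [ 0.01 -0.18 -8.48] M [ 1.773  0.181 -0.013] q [-1.03  0.62  0.43  1.3   0.18  1.55  0.99]
s +y cap [[385.9 142.1]] level [[ 0.43 -2.3 ]] -y low [[ 0.2 -3.1]] seen [ 0.02841187 -2.0138245 ] [1.6823611]
s -y cap [[359.3 185.7]] level [[ 0.26 -2.16]] -y low [[-0.46  0.32]] seen [-0.2861328 -1.4002838] [4.078889]
t +y cap [[198.7 185.2]] level [[-1.12 -0.79]] -y low [[-0.34 -1.51]] seen [-0.3959198  -0.77279663] [1.5318055]
t -y cap [[271.6 178.7]] level [[-0.4  -0.85]] -y low [[ 1.22 -0.33]] seen [ 0.38308716 -0.07666016] [3.1558332]
```

It is essentially level on the stop now, so I'll lift it straight out.

Emit:
step_arm --pt "1 0 0 1 0 0 0" --pt "1 0 0 3 0 0 0" --pt "1 0 0 6 0 0 0" --pt "1 0 0 10 0 0 0" --pt "1 0 0 14 0 0 0" --pt "1 0 0 18 0 0 0" --pt "1 0 0 22 0 0 0" --pt "1 0 0 26 0 0 0" --pt "1 0 0 30 0 0 0" --pt "1 0 0 34 0 0 0"

```text
clock: 8.5
position: [0.5694, 0.2942, 0.2247]
ee_rot: [-0.041, 0.968, -0.247, 0.012]
ft_force: [0.8, -0.1, -6.6]
grip_width: 0.173
grasp_force: 89.0
```

Emit:
step_arm --pt "1 0 0 4 0 0 0" --pt "1 0 0 8 0 0 0" --pt "1 0 0 13 0 0 0" --pt "1 0 0 18 0 0 0" --pt "1 0 0 23 0 0 0" --pt "1 0 0 28 0 0 0" --pt "1 0 0 33 0 0 0" --pt "1 0 0 38 0 0 0" --pt "1 0 0 43 0 0 0" --pt "1 0 0 47 0 0 0"

```text
clock: 9.5
position: [0.5694, 0.2942, 0.2718]
ee_rot: [-0.041, 0.968, -0.247, 0.012]
ft_force: [-0.2, -0.8, -8.3]
grip_width: 0.172
grasp_force: 89.0
```

Emit:
step_arm --pt "1 0 0 4 0 0 0" --pt "1 0 0 7 0 0 0" --pt "1 0 0 9 0 0 0" --pt "1 0 0 10 0 0 0" --pt "1 0 0 10 0 0 0"

```text
clock: 10.0
position: [0.5694, 0.2941, 0.2814]
ee_rot: [-0.041, 0.968, -0.247, 0.012]
ft_force: [0.3, 0.3, -7.6]
grip_width: 0.171
grasp_force: 89.0
```

```bash
python3 - <<'E'
from h import *
R=toolR(.087,-.5)
snap("scene","pics/s6.png")
# goal A: over tray, carrier level on stop; pivot height .160
Rg=toolR(.194,-.5); pg=np.array([.590,-.2396,.165])
print("goal",pg+.108*Rg.apply([0,0,-1])); delta(pg+.108*Rg.apply([0,0,-1]),Rg)
a=cv2.imread("pics/s6.png")[90:270,270:430]; cv2.imwrite("pics/v2.png",cv2.resize(a,None,fx=3,fy=3))
E
```

```text
goal [ 0.58001797 -0.18879335  0.25977892]
clock 10.05 pos [0.5693 0.2942 0.2812] shift mm [  10.7 -483.   -21.4] rotvec [-0.0007  0.0018  0.108 ] F [-0.23 -0.18 -8.16] M [1.738 0.182 0.064] q [-1.03  0.57  0.45  1.17  0.19  1.7   1.04]
```

View pics/v2.png

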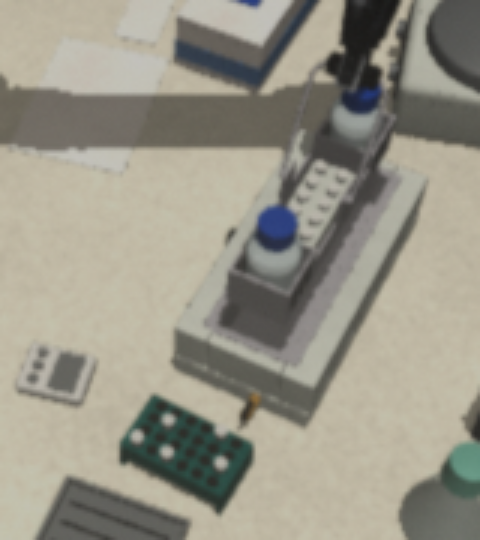

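It is out of the well and hanging level. Now a smooth transport to the tray.

Emit:
step_arm --pt "1 0 -0.1 0 0 0 0" --pt "1 0 -0.6 0 0 0 0" --pt "1 0 -1.8 0 0 0 0.0004" --pt "1 0.1 -4.1 0 0 0 0.001" --pt "1 0.2 -7.8 0 0 0 0.0018" --pt "1 0.3 -12.9 0 0 0 0.003" --pt "1 0.4 -19.6 0 0 0 0.0044" --pt "1 0.6 -28 0 0 0 0.0063" --pt "1 0.8 -38.1 0 0 0 0.0085" --pt "1 1.1 -50 0 0 0 0.0112"

```text
clock: 11.05
position: [0.5705, 0.2431, 0.2814]
ee_rot: [-0.047, 0.968, -0.247, 0.013]
ft_force: [0.5, 0.1, -7.8]
grip_width: 0.17
grasp_force: 89.1
```

Emit:
step_arm --pt "1 0.3 -13.6 0 0 0 0.003" --pt "1 0.6 -28.8 0 0 0 0.0064" --pt "1 1.0 -45.5 0 0 0 0.0102" --pt "1 1.4 -63.6 0 0 0 0.0142" --pt "1 1.8 -82.9 0 0 0 0.0185" --pt "1 2.3 -103.3 0 0 0 0.0231" --pt "1 2.8 -124.6 0 0 0 0.0279" --pt "1 3.2 -146.5 0 0 0 0.0328" --pt "1 3.7 -168.9 0 0 0 0.0378" --pt "1 4.2 -191.5 0 0 0 0.0428"

```text
clock: 12.05
position: [0.5745, 0.0506, 0.2814]
ee_rot: [-0.068, 0.967, -0.246, 0.018]
ft_force: [0.2, -0.6, -7.8]
grip_width: 0.167
grasp_force: 89.0
```

Emit:
step_arm --pt "1 0.5 -22.6 0 0 0 0.005" --pt "1 1.0 -45 0 0 0 0.01" --pt "1 1.5 -66.9 0 0 0 0.015" --pt "1 2.0 -88.2 0 0 0 0.0197" --pt "1 2.4 -108.6 0 0 0 0.0243" --pt "1 2.8 -127.9 0 0 0 0.0286" --pt "1 3.2 -146 0 0 0 0.0326" --pt "1 3.6 -162.7 0 0 0 0.0364" --pt "1 3.9 -177.9 0 0 0 0.0398" --pt "1 4.2 -191.5 0 0 0 0.0428"

```text
clock: 13.05
position: [0.5787, -0.1402, 0.2813]
ee_rot: [-0.088, 0.965, -0.246, 0.023]
ft_force: [0.0, -0.8, -8.0]
grip_width: 0.167
grasp_force: 89.0
```

Emit:
step_arm --pt "1 0.3 -11.9 0 0 0 0.0027" --pt "1 0.5 -22 0 0 0 0.0049" --pt "1 0.7 -30.4 0 0 0 0.0068" --pt "1 0.8 -37.1 0 0 0 0.0083" --pt "1 0.9 -42.2 0 0 0 0.0094" --pt "1 1.0 -45.9 0 0 0 0.0103" --pt "1 1.1 -48.2 0 0 0 0.0108" --pt "1 1.1 -49.4 0 0 0 0.011" --pt "1 1.1 -49.9 0 0 0 0.0112" --pt "1 1.1 -50 0 0 0 0.0112"

```text
clock: 14.05
position: [0.5801, -0.1886, 0.2813]
ee_rot: [-0.094, 0.964, -0.246, 0.025]
ft_force: [0.1, 0.7, -8.5]
grip_width: 0.167
grasp_force: 89.0
```

```bash
python3 - <<'E'
from h import *
Rg=toolR(.194,-.5); pg=np.array([.590,-.2396,.165])
delta(pg+.108*Rg.apply([0,0,-1]),Rg)
snap("top","pics/t7.png"); snap("scene","pics/s7.png")
a=cv2.convertScaleAbs(cv2.imread("pics/t7.png")[130:240,320:480],alpha=2.2); b=cv2.imread("pics/s7.png")[200:380,200:360]
cv2.imwrite("pics/v3.png",np.hstack([cv2.resize(a,(480,330)),cv2.resize(b,(293,330))]))
E
```

```text
clock 14.05 pos [ 0.5801 -0.1886  0.2813] shift mm [ -0.   -0.2 -21.5] rotvec [-0.0009  0.0018 -0.0003] F [ 0.1   0.74 -8.53] M [ 1.793  0.314 -0.047] q [-0.64  0.17  0.68  1.69  0.4   1.23  1.68]
```

View pics/v3.png

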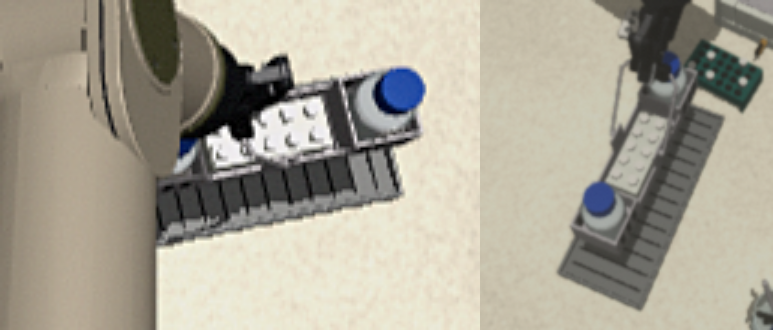

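The carrier hangs level over the tray, well clear. Next I slowly bring the bail upright about the pivot, so the heavy end sinks gently to its equilibrium while I lower to the final height.

Emit:
step_arm --pt "1 0.2 -0.8 0 0.0078 0.0015 0" --pt "1 0.3 -1.7 0.2 0.0177 0.0035 0" --pt "1 0.6 -2.9 0.4 0.0314 0.0062 0" --pt "1 0.9 -4.5 0.8 0.0471 0.0093 0" --pt "1 1.2 -6.1 1.1 0.0628 0.0123 0" --pt "1 1.5 -7.6 1.4 0.0785 0.0154 0" --pt "1 1.8 -9.1 1.7 0.0942 0.0185 0" --pt "1 2.1 -10.7 2.0 0.1099 0.0216 0" --pt "1 2.4 -12.1 2.1 0.1236 0.0243 0" --pt "1 2.6 -13.1 2.1 0.1334 0.0262 0"

```text
clock: 15.15
position: [0.5826, -0.2023, 0.2835]
ee_rot: [-0.095, 0.979, -0.179, 0.018]
ft_force: [0.2, 0.1, -8.0]
grip_width: 0.168
grasp_force: 89.0
```

Emit:
step_arm --pt "1 0.08 -0.4 -0.3 0.0039 0.0008 0" --pt "1 0.16 -0.8 -0.7 0.0078 0.0015 0" --pt "1 0.24 -1.2 -1.0 0.0118 0.0023 0" --pt "1 0.32 -1.6 -1.4 0.0157 0.0031 0" --pt "1 0.4 -2.0 -1.7 0.0196 0.0039 0" --pt "1 0.47 -2.4 -2.1 0.0235 0.0046 0" --pt "1 0.55 -2.8 -2.4 0.0275 0.0054 0" --pt "1 0.63 -3.2 -2.8 0.0314 0.0062 0" --pt "1 0.71 -3.6 -3.1 0.0353 0.0069 0" --pt "1 0.79 -4.0 -3.5 0.0392 0.0077 0"

```text
clock: 16.15
position: [0.5834, -0.206, 0.2799]
ee_rot: [-0.095, 0.982, -0.16, 0.017]
ft_force: [-0.0, -0.1, -7.5]
grip_width: 0.171
grasp_force: 88.9
```

Emit:
step_arm --pt "1 0.08 -0.4 -0.4 0.0039 0.0008 0" --pt "1 0.16 -0.8 -0.7 0.0078 0.0015 0" --pt "1 0.24 -1.2 -1.1 0.0118 0.0023 0" --pt "1 0.32 -1.6 -1.5 0.0157 0.0031 0" --pt "1 0.4 -2.0 -1.8 0.0196 0.0039 0" --pt "1 0.48 -2.4 -2.2 0.0235 0.0046 0" --pt "1 0.56 -2.8 -2.6 0.0275 0.0054 0" --pt "1 0.64 -3.2 -3.0 0.0314 0.0062 0" --pt "1 0.72 -3.6 -3.3 0.0353 0.0069 0" --pt "1 0.8 -4.05 -3.7 0.0392 0.0077 0"

```text
clock: 17.15
position: [0.5842, -0.2101, 0.2762]
ee_rot: [-0.095, 0.985, -0.14, 0.015]
ft_force: [0.4, 0.2, -8.1]
grip_width: 0.169
grasp_force: 88.9
```

Emit:
step_arm --pt "1 0.08 -0.4 -0.4 0.0039 0.0008 0" --pt "1 0.16 -0.8 -0.8 0.0078 0.0015 0" --pt "1 0.24 -1.2 -1.2 0.0118 0.0023 0" --pt "1 0.32 -1.6 -1.6 0.0157 0.0031 0" --pt "1 0.4 -2.05 -2.0 0.0196 0.0039 0" --pt "1 0.48 -2.45 -2.3 0.0235 0.0046 0" --pt "1 0.56 -2.85 -2.7 0.0275 0.0054 0" --pt "1 0.64 -3.25 -3.1 0.0314 0.0062 0" --pt "1 0.72 -3.7 -3.5 0.0353 0.0069 0" --pt "1 0.8 -4.1 -3.9 0.0392 0.0077 0"

```text
clock: 18.15
position: [0.585, -0.2142, 0.2723]
ee_rot: [-0.096, 0.988, -0.121, 0.013]
ft_force: [0.5, -0.1, -7.8]
grip_width: 0.167
grasp_force: 88.9
```

Emit:
step_arm --pt "1 0.08 -0.4 -0.4 0.0039 0.0008 0" --pt "1 0.16 -0.8 -0.8 0.0078 0.0015 0" --pt "1 0.24 -1.2 -1.2 0.0118 0.0023 0" --pt "1 0.32 -1.6 -1.6 0.0157 0.0031 0" --pt "1 0.4 -2.05 -2.0 0.0196 0.0039 0" --pt "1 0.48 -2.45 -2.4 0.0235 0.0046 0" --pt "1 0.56 -2.85 -2.8 0.0275 0.0054 0" --pt "1 0.64 -3.3 -3.2 0.0314 0.0062 0" --pt "1 0.72 -3.7 -3.6 0.0353 0.0069 0" --pt "1 0.81 -4.1 -4.0 0.0392 0.0077 0"

```text
clock: 19.15
position: [0.5858, -0.2183, 0.2683]
ee_rot: [-0.096, 0.99, -0.101, 0.011]
ft_force: [0.1, -0.4, -6.5]
grip_width: 0.167
grasp_force: 88.9
```

Emit:
step_arm --pt "1 0.08 -0.4 -0.4 0.0039 0.0008 0" --pt "1 0.16 -0.8 -0.8 0.0078 0.0015 0" --pt "1 0.24 -1.25 -1.3 0.0118 0.0023 0" --pt "1 0.32 -1.65 -1.7 0.0157 0.0031 0" --pt "1 0.4 -2.1 -2.1 0.0196 0.0039 0" --pt "1 0.48 -2.5 -2.5 0.0235 0.0046 0" --pt "1 0.56 -2.9 -2.9 0.0275 0.0054 0" --pt "1 0.65 -3.3 -3.4 0.0314 0.0062 0" --pt "1 0.73 -3.75 -3.8 0.0353 0.0069 0" --pt "1 0.82 -4.15 -4.2 0.0392 0.0077 0"

```text
clock: 20.15
position: [0.5866, -0.2224, 0.2641]
ee_rot: [-0.096, 0.992, -0.081, 0.009]
ft_force: [-0.3, -0.3, -8.0]
grip_width: 0.176
grasp_force: 88.8
```

```bash
python3 - <<'E'
from h import *
Rg=toolR(.194,0); pg=np.array([.590,-.2396,.153])
delta(pg+.108*Rg.apply([0,0,-1]),Rg)
E
```

```text
clock 20.15 pos [ 0.5866 -0.2224  0.2641] shift mm [  3.4 -17.2  -3.1] rotvec [0.1601 0.0333 0.0009] F [-0.3  -0.29 -8.  ] M [0.578 0.102 0.066] q [-0.35  0.3   0.69  1.52 -0.05  1.3   2.09]
```

Emit:
step_arm --pt "1 0.1 -0.5 -0.1 0.005 0.001 0" --pt "1 0.3 -1.3 -0.3 0.012 0.0025 0" --pt "1 0.4 -2.1 -0.4 0.02 0.004 0" --pt "1 0.6 -3.0 -0.5 0.028 0.006 0" --pt "1 0.8 -3.9 -0.7 0.036 0.0075 0" --pt "1 0.9 -4.7 -0.8 0.044 0.009 0" --pt "1 1.1 -5.6 -1.0 0.052 0.011 0" --pt "1 1.3 -6.4 -1.1 0.06 0.0125 0" --pt "1 1.4 -7.3 -1.3 0.068 0.014 0" --pt "1 1.6 -8.2 -1.5 0.076 0.016 0"

```text
clock: 21.15
position: [0.5882, -0.2307, 0.2626]
ee_rot: [-0.096, 0.994, -0.043, 0.004]
ft_force: [-0.2, 0.4, -6.9]
grip_width: 0.171
grasp_force: 88.8
```

Emit:
step_arm --pt "1 0.2 -0.9 -0.2 0.008 0.0016 0" --pt "1 0.3 -1.7 -0.3 0.016 0.0033 0" --pt "1 0.5 -2.6 -0.5 0.024 0.005 0" --pt "1 0.7 -3.4 -0.6 0.032 0.0066 0" --pt "1 0.9 -4.3 -0.8 0.04 0.0083 0" --pt "1 1.0 -5.2 -1.0 0.048 0.01 0.0003" --pt "1 1.2 -6.0 -1.1 0.056 0.0116 0.0004" --pt "1 1.4 -6.8 -1.2 0.063 0.013 0.0005" --pt "1 1.5 -7.5 -1.3 0.0695 0.0145 0.0006" --pt "1 1.6 -8.1 -1.4 0.075 0.0155 0.0007"

```text
clock: 22.15
position: [0.5898, -0.2388, 0.2612]
ee_rot: [-0.097, 0.995, -0.005, 0.0]
ft_force: [-1.1, 0.1, -7.3]
grip_width: 0.17
grasp_force: 88.8
```

Emit:
step_arm --pt "1 0.1 -0.5 -0.1 0.0045 0.001 0.0001" --pt "1 0.2 -0.8 -0.2 0.0075 0.0015 0.0002" --pt "1 0.2 -0.9 -0.2 0.0091 0.0018 0.0002" --pt "1 0.2 -0.9 -0.2 0.0091 0.0018 0.0002" --pt "1 0.2 -0.9 -0.2 0.0091 0.0018 0.0002"

```text
clock: 22.65
position: [0.59, -0.2395, 0.2611]
ee_rot: [-0.097, 0.995, -0.0, 0.0]
ft_force: [-0.3, 0.1, -7.6]
grip_width: 0.173
grasp_force: 88.8
```

```bash
cat > look.py <<'E'
from h import *
Rg=toolR(.194,0); pg=np.array([.590,-.2396,.153])
delta(pg+.108*Rg.apply([0,0,-1]),Rg)
# track caps over a series of quick scene pictures
fs=[]
for k in range(28):
    c=manip.camera("scene"); fs.append(cv2.cvtColor(c["image"],cv2.COLOR_BGR2GRAY))
    if k==0: np.savez("pics/k.png.npz",K=c["K"],r=c["rvec"],t=c["tvec"]); cv2.imwrite("pics/k.png",c["image"])
Y=Ro.from_euler('z',.194)
for th in (0,.15,.25,.35): print(th,proj("pics/k.png",[pg+(Y*Ro.from_euler('x',th)).apply(l) for l in([0,-.101,.055],[0,-.134,-.054],[0,-.134,-.004])]).round(1).tolist())
p=proj("pics/k.png",[pg+(Y*Ro.from_euler('x',.22)).apply([0,-.101,.055])]).astype(np.float32).reshape(-1,1,2)
print([cv2.calcOpticalFlowPyrLK(fs[0],f,p,None,winSize=(25,25),maxLevel=1)[0].ravel().round(2).tolist() for f in fs[::2]])
i=cv2.imread("pics/k.png")[200:380,200:360]; cv2.imwrite("pics/v4.png",cv2.resize(i,None,fx=3,fy=3,interpolation=cv2.INTER_CUBIC))
E
python3 look.py
```

```text
clock 22.65 pos [ 0.59   -0.2395  0.2611] shift mm [-0.  -0.1 -0.1] rotvec [ 0.0003  0.0001 -0.0001] F [-0.29  0.08 -7.56] M [-0.004  0.016 -0.016] q [-0.18  0.39  0.67  1.41 -0.24  1.42  2.25]
0 [[265.8, 312.1], [265.1, 338.7], [262.6, 332.9]]
0.15 [[265.3, 317.1], [267.7, 337.3], [264.0, 334.4]]
0.25 [[265.2, 319.9], [269.6, 335.7], [265.2, 334.8]]
0.35 [[265.3, 322.3], [271.7, 333.7], [266.6, 334.6]]
[[265.19000244140625, 319.1300048828125], [265.2099914550781, 319.1000061035156], [265.20001220703125, 319.0799865722656], [265.17999267578125, 319.07000732421875], [265.1700134277344, 319.05999755859375], [265.1700134277344, 319.04998779296875], [265.1700134277344, 319.04998779296875], [265.1600036621094, 319.07000732421875], [265.1499938964844, 319.1099853515625], [265.1400146484375, 319.1499938964844], [265.1499938964844, 319.1600036621094], [265.17999267578125, 319.1600036621094], [265.17999267578125, 319.1600036621094], [265.1499938964844, 319.1600036621094]]
```

View pics/v4.png

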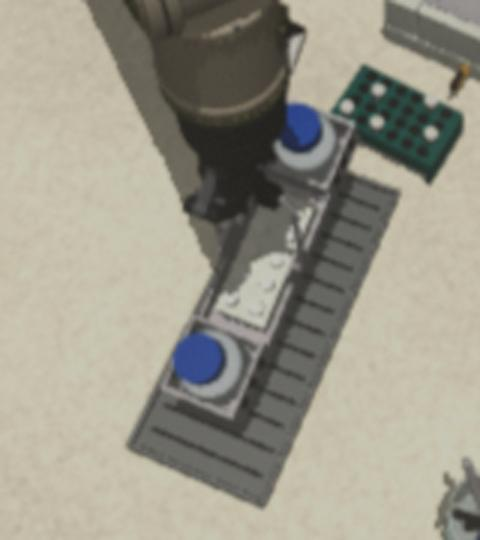

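The carrier hangs free at about 0.23 rad with the -y end low. Its swing is only about 0.002 rad, the bail is upright, and its middle is 100 mm above the bench over the tray centre. Now I hold.

Emit:
step_arm --pt "1 0 0 0 0 0 0" --pt "1 0 0 0 0 0 0" --pt "1 0 0 0 0 0 0" --pt "1 0 0 0 0 0 0" --pt "1 0 0 0 0 0 0" --pt "1 0 0 0 0 0 0" --pt "1 0 0 0 0 0 0" --pt "1 0 0 0 0 0 0" --pt "1 0 0 0 0 0 0" --pt "1 0 0 0 0 0 0"

```text
clock: 25.05
position: [0.59, -0.2396, 0.261]
ee_rot: [-0.097, 0.995, -0.0, 0.0]
ft_force: [0.2, 0.2, -8.8]
grip_width: 0.17
grasp_force: 88.8
```

Emit:
step_arm --pt "1 0 0 0 0 0 0" --pt "1 0 0 0 0 0 0" --pt "1 0 0 0 0 0 0" --pt "1 0 0 0 0 0 0" --pt "1 0 0 0 0 0 0" --pt "1 0 0 0 0 0 0" --pt "1 0 0 0 0 0 0" --pt "1 0 0 0 0 0 0" --pt "1 0 0 0 0 0 0" --pt "1 0 0 0 0 0 0"

```text
clock: 26.05
position: [0.59, -0.2396, 0.261]
ee_rot: [-0.097, 0.995, -0.0, -0.0]
ft_force: [-0.0, 0.0, -7.9]
grip_width: 0.168
grasp_force: 88.8
```

Emit:
step_arm --pt "1 0 0 0 0 0 0" --pt "1 0 0 0 0 0 0" --pt "1 0 0 0 0 0 0" --pt "1 0 0 0 0 0 0" --pt "1 0 0 0 0 0 0" --pt "1 0 0 0 0 0 0" --pt "1 0 0 0 0 0 0" --pt "1 0 0 0 0 0 0" --pt "1 0 0 0 0 0 0" --pt "1 0 0 0 0 0 0"

```text
clock: 27.05
position: [0.59, -0.2395, 0.261]
ee_rot: [-0.097, 0.995, -0.0, -0.0]
ft_force: [0.7, -0.1, -7.7]
grip_width: 0.171
grasp_force: 88.8
```

Emit:
step_arm --pt "1 0 0 0 0 0 0" --pt "1 0 0 0 0 0 0" --pt "1 0 0 0 0 0 0" --pt "1 0 0 0 0 0 0" --pt "1 0 0 0 0 0 0" --pt "1 0 0 0 0 0 0" --pt "1 0 0 0 0 0 0" --pt "1 0 0 0 0 0 0" --pt "1 0 0 0 0 0 0" --pt "1 0 0 0 0 0 0"

```text
clock: 28.05
position: [0.59, -0.2396, 0.261]
ee_rot: [-0.097, 0.995, -0.0, -0.0]
ft_force: [0.4, 0.7, -8.1]
grip_width: 0.17
grasp_force: 88.8
```

Emit:
step_arm --pt "1 0 0 0 0 0 0" --pt "1 0 0 0 0 0 0" --pt "1 0 0 0 0 0 0" --pt "1 0 0 0 0 0 0" --pt "1 0 0 0 0 0 0" --pt "1 0 0 0 0 0 0" --pt "1 0 0 0 0 0 0" --pt "1 0 0 0 0 0 0" --pt "1 0 0 0 0 0 0" --pt "1 0 0 0 0 0 0"

```text
clock: 29.05
position: [0.59, -0.2396, 0.261]
ee_rot: [-0.097, 0.995, -0.0, 0.0]
ft_force: [-0.3, -0.1, -7.4]
grip_width: 0.17
grasp_force: 88.8
```

```bash
python3 look.py && python3 -c "
from workcell import manip; print(manip.hand_in())"
```

```text
clock 29.05 pos [ 0.59   -0.2396  0.261 ] shift mm [-0. -0. -0.] rotvec [ 0.0003  0.     -0.0001] F [-0.29 -0.11 -7.43] M [-0.023  0.009  0.006] q [-0.18  0.39  0.67  1.41 -0.24  1.42  2.25]
0 [[265.8, 312.1], [265.1, 338.7], [262.6, 332.9]]
0.15 [[265.3, 317.1], [267.7, 337.3], [264.0, 334.4]]
0.25 [[265.2, 319.9], [269.6, 335.7], [265.2, 334.8]]
0.35 [[265.3, 322.3], [271.7, 333.7], [266.6, 334.6]]
[[265.19000244140625, 319.1300048828125], [265.19000244140625, 319.0799865722656], [265.20001220703125, 319.05999755859375], [265.20001220703125, 319.0400085449219], [265.2099914550781, 319.0400085449219], [265.2099914550781, 319.0400085449219], [265.2099914550781, 319.04998779296875], [265.19000244140625, 319.0799865722656], [265.17999267578125, 319.1199951171875], [265.19000244140625, 319.1300048828125], [265.20001220703125, 319.1400146484375], [265.20001220703125, 319.1400146484375], [265.19000244140625, 319.1300048828125], [265.17999267578125, 319.1300048828125]]
the job is handed in; nothing more can be done
None
```

Job handed in at about 30 s: the carrier hangs still by its upright bail over the middle of the tray, square with it and its middle about 100 mm above the bench, held more than five seconds; one end (the fuller bottle's) sits about 0.23 rad low.

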